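Close up the sample compartment

ROBOT

A 7-joint arm with a two-finger parallel gripper is mounted at the origin on the work surface. World frame = base frame: x ahead of the robot, y to its left, z up, the work surface at z = 0. Lengths are in m, angles in rad, forces in N, time in s.
With the tool pointing down it reaches from about 0.425 to 0.925 m from the base axis. Payload 6.8 kg.
Tool frame: the origin (TCP) lies on the mounting face of the last link; the fingertips stand 173 mm ahead of it and the grasp point (between the pads) lies 155 mm ahead of it; z points along the fingers, y is the line along which they close (so a half turn about z gives the same grasp; the last joint's range is limited). The gripper opens to 85 mm and grips with 20 to 120 N. Pads are 22 mm wide; open, the fingers measure 114 mm over their backs; the gripper's body (76 mm by 85 mm) begins 54 mm behind the grasp point. The pads swing forward as they close: fully open they stand 13 mm farther back than shut.
Start: joints at [-1.405, 0.477, 0.022, 1.555, -0.011, 1.109, -0.083], TCP at [0.183, 0.65, 0.405] pointing down, gripper open.
Joint ranges: [-2.96, 2.96], [-0.34, 2.1], [-1.41, 1.46], [0.24, 2.44], [-1.37, 4.51], [0.17, 1.92], [-2.96, 2.96]. Speed limits (rad/s): [2.39, 2.39, 3.14, 3.14, 3.14, 3.14, 3.14].

INTERFACE

Orientations are given as a unit quaternion [x, y, z, w].
In Python, from station import monitor, viewer, order gives the robot as it stands.
- The arm moves only by the shell command python3 -m jog 'ROWS' [OPENING] [FORCE]. ROWS is a JSON object of lists of equal length, an entry for each row: "dp": the shift along the tool's x, y, z in mm, a list of three; "roll": the turn about the tool's z in degrees. A call has 1 to 5 rows; each row shifts and turns the commanded pose from where the row before left it, along the tool's axes as they then stand; what a row does not reach is not made up. A row lasts 1/12 s, in which the tool goes at most 41.7 mm and 7.16 degrees, less where a joint would pass 70% of its speed; a pose out of reach is approached as far as the arm can. A call is refused whole if a number of a shift passes 41.7 or a number of a turn 7.16, either way. A call with a gripper value outside its range is refused whole. OPENING is the opening, from 0 (shut) to 1 (fully open), set as the call begins (- or left out, the last holds). The fingers move at their own pace and stop on an object; FORCE is the grip in N (left out, the last holds). Time passes only in rows, so rows that do not move let the fingers close. It gives the time, the measured TCP pose, the force, the opening and the grip force at its end, in the units of the state.
- monitor.observe(): the state, without advancing time (a new reading comes with each control period).
- viewer.get_image(name): name is "scene" or "side" or "wrist"; returns a dict with "image" (420x560x3 uint8, red, green, blue), "z_map" (420x560 float32, m along the optical axis (not along the pixel's ray), 0 where there is no reading), "camera_matrix" (3x3 intrinsics, pixels), "cam_to_world" (4x4, takes a point from camera to world coordinates). Camera axes: x right, y down, z forward; pixel columns grow to the right and rows downward; lengths in m; the calibration is good to about 2 mm. A picture is of the moment at which its call begins.
- order.job_done(): hands the job in; it is judged then, once.
The state is a dict: "time_s": time; "joints": joint angles; "qvel": joint speeds; "tau": joint torques, N m; "position": TCP position; "tool_rot": TCP orientation; "ft_force": force on the tool from outside, world axes, zero at the start; "moment": the same for the moment, N m; "grip_width": finger opening in m; "gripper_force": force on a finger pad.
Only numpy, scipy, OpenCV 4.12 (cv2) and the standard library are available. Lean on these libraries where they do the work, as an engineer would, in place of code of your own. Each camera call takes 0.05 s, during which the arm holds its last target. There are 200 camera calls.

TASK

The two vial drawers of the low sample compartment have been left pulled out and its side-hinged front door stands open. With the fingertips, push both drawers fully home without slamming them, then push the door fully shut in front of them. Only push: do not pick anything up, keep the vial blocks upright in their drawers, leave the bottle, jar and rack around the compartment where they are, and finish with the hand clear of everything.

Things in the scene. Friction and masses are not known exactly. Their poses are not given: they have to be found in the camera images.
- sampler: Low dark slate-grey sample compartment fixed on the bench, a casing 220 mm deep (its x), 250 mm wide (its y), 125 mm high, with an open front that looks to its -x (towards the robot). Origin: centre of its underside, on the bench; its x points from the front to the back, y to the left as seen from the robot, z up. The front plane is at its x = -110 mm. The drawers run along its x.
- drawer_left (a joint): How far the left drawer (+y side, centred at the compartment's y = +42.5 mm) is pulled out, in m: 0 fully home, grows as it comes out towards -x, at most 0.13. Slides with about 1.5 N of friction, has a hard stop at 0 and stays where it is left. No handle: a flat pale front.
- drawer_right (a joint): The same for the right drawer (centred at the compartment's y = -42.5 mm).
- drawer_left_face (a point): Centre of the outer face of the left drawer's pale flat front plate, 82 mm wide and 88 mm high (16 to 105 mm above the bench), 10 mm thick; this point is 60 mm above the bench. The side nearest the robot is the one to push. Fully home, the face is flush with the casing's front plane.
- drawer_right_face (a point): The same point on the right drawer's front plate.
- door (a joint): Angle of the front door in rad: 0 shut, grows as it swings out towards the robot and to the left; 1.57 stands straight out to the compartment's -x, at most 2.2. About 0.1 N m of hinge friction: it stays where it is left and does not spring back; hard stop at 0. Shut, it covers both drawer fronts, with 3 mm between.
- door_hinge (a point): On the door's upright hinge axis, 62 mm above the bench, at the compartment's x = -119, y = +100 mm. Its y axis points along the panel from free edge to hinge, its -x axis out of the outer face. The door: plain dark panel 12 mm thick (6 mm either side of the axis), 5 to 190 mm from the axis, 12 to 113 mm above the bench, a thin aluminium strip near its free edge, no handle.
- door_outer (a point): Point on the outer face of the door (the face to push to shut it), 130 mm from the hinge axis, 62 mm above the bench; moves with the door. Axes as for the hinge.
- block_left_center (a point): Centre of the white vial block standing loose in the left drawer: 44 x 56 x 34 mm (x, y, z) with nine small amber vials standing 16 mm above it; this point is 17 mm above the drawer's inside floor and 40 mm above the bench. Not to be touched; about 0.1 to 0.2 kg.
- block_right_center (a point): The same for the block in the right drawer.
- reagent_bottle: Bystander: amber bottle with black cap, 60 mm in diameter, 120 mm high, on the bench to the right of the compartment's front; origin at the centre of its underside.
- jar: Bystander: small white jar, 48 mm in diameter, 60 mm high, on the bench to the left of the open door; origin at the centre of its underside.
- bench_rack: Bystander: aluminium vial rack 60 x 90 x 40 mm with vials on it (56 mm high in all), standing on the compartment's roof near the back; origin at the centre of its underside.

How it is judged:
By the outcome, as a careful person would: the job done as asked, in the order asked, and still so for the second after the job is handed in, with the robot touching nothing.
It also fails if it takes over 69 s, if anything falls off the work surface, if the arm or the gripper's body presses on something with over 40 N, if the wrist force passes 120 N, or if a joint passes its speed limit or range.

## Working session

There is one attempt and no reset: what is moved stays moved. The work goes in short steps, Python scripts to look and compute and a shell command to move; the robot and the scene stay as the last step left them, time stands still between calls to the robot, and variables do not carry over. Pictures are saved under pics/ and viewed, at most 10 in all, crops included, and the job is handed in when it is done.

```bash
ls; mkdir -p pics
python3 - <<'E'
from station import monitor, viewer
import cv2, numpy as np
s=monitor.observe(); print({k:np.round(v,3).tolist() for k,v in s.items()})
ims=[]
for n in("scene","side"):
    d=viewer.get_image(n); np.savez(f"pics/{n}.npz",**d); ims.append(d["image"])
    print(n,d["camera_matrix"].round(1).tolist(),d["cam_to_world"].round(3).tolist())
    cv2.imwrite(f"pics/{n}0.png",d["image"][...,::-1])
E
```

```text
pics
{'time_s': 0.0, 'joints': [-1.405, 0.478, 0.022, 1.556, -0.011, 1.109, -0.083], 'qvel': [0.001, -0.001, 0.001, -0.001, -0.001, 0.0, -0.0], 'tau': [-0.0, -59.646, 1.608, -28.118, 0.013, 0.01, -0.0], 'position': [0.182, 0.65, 0.404], 'tool_rot': [0.136, 0.991, -0.001, -0.0], 'ft_force': [0.463, -0.273, 0.014], 'moment': [-0.048, -0.044, 0.037], 'gripper_force': 0.0, 'grip_width': 0.086}
scene [[443.9, 0.0, 282.5], [0.0, 443.9, 209.7], [0.0, 0.0, 1.0]] [[-0.91, 0.261, -0.323, 0.947], [0.415, 0.589, -0.694, 0.737], [0.009, -0.765, -0.644, 0.742], [0.0, 0.0, 0.0, 1.0]]
side [[464.4, 0.0, 281.9], [0.0, 464.4, 209.2], [0.0, 0.0, 1.0]] [[0.957, -0.207, 0.202, 0.421], [-0.289, -0.681, 0.673, -0.631], [-0.002, -0.703, -0.711, 0.817], [0.0, 0.0, 0.0, 1.0]]
```

View pics/scene0.png

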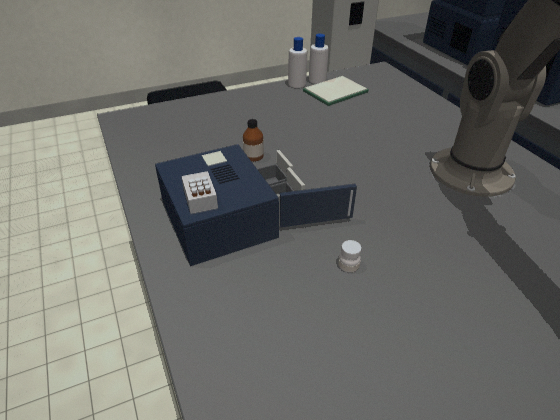

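View pics/side0.png

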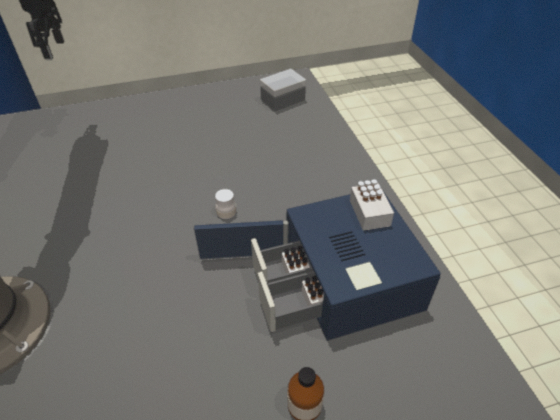

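The side view shows the roof with corners near (288,207), (323,318), (440,265) and (365,192). Both drawer fronts are pulled out, near (260,262) and (267,302). The door runs from (196,240) to (287,235), the jar is at (225,205) and the bottle at (306,395). Next I measure the geometry from the depth map.

```bash
cat > h.py <<'E'
import numpy as np, cv2
def cloud(d):
    K=d["camera_matrix"];z=d["z_map"];T=d["cam_to_world"]
    v,u=np.indices(z.shape)
    P=np.stack([(u-K[0,2])/K[0,0]*z,(v-K[1,2])/K[1,1]*z,z],-1)@T[:3,:3].T+T[:3,3]
    P[z==0]=np.nan
    return P
E
python3 - <<'E'
from h import *
Q=[];C=[]
for n in("scene","side"):
    d=dict(np.load(f"pics/{n}.npz")); P=cloud(d); im=d["image"].astype(int)
    m=(abs(P[...,2]-.125)<.004)&(P[...,0]>.4)&(P[...,0]<1.2)&(abs(P[...,1])<.5)
    k,l,st,_=cv2.connectedComponentsWithStats(m.astype(np.uint8)); i=1+st[1:,4].argmax()
    p=P[l==i]; r=cv2.minAreaRect((p[:,:2]*1000).astype(np.float32)); print(n,"roof z",p[:,2].mean().round(4),r,cv2.boxPoints(r).round(0).tolist())
    ok=(P[...,2]>.012)&(P[...,0]>.3)&(P[...,0]<1.1)&(abs(P[...,1])<.45)
    Q.append(P[ok]);C.append(im[ok])
P=np.vstack(Q);C=np.vstack(C)
# top-down height map 1mm/px->scale 1.3
s=1000
H=np.zeros((900,800,3),np.uint8);o=P[:,2].argsort()
i=((1.1-P[o,0])*s).astype(int).clip(0,799);j=((.45-P[o,1])*s).astype(int).clip(0,899)
M=np.zeros((800,900,3),np.uint8);M[i,j]=np.clip(C[o][:,::-1]*1.7,0,255)
hh=np.zeros((800,900));hh[i,j]=P[o,2]
for a in range(0,900,50):cv2.line(M,(a,0),(a,799),(70,70,0),1)
for a in range(0,800,50):cv2.line(M,(0,a),(899,a),(70,70,0),1)
cv2.imwrite("pics/top.png",cv2.resize(M[100:600,100:800],(798,570),interpolation=cv2.INTER_NEAREST)) # x 1.0..0.5 , y .35..-.35
np.savez("pics/cl.npz",P=P,C=C)
E
```

```text
scene roof z 0.1249 ((739.4603881835938, -94.61030578613281), (220.49578857421875, 253.812255859375), 0.9840003848075867) [[627.0, 30.0], [631.0, -223.0], [852.0, -220.0], [848.0, 34.0]]
side roof z 0.1238 ((737.3002319335938, -97.35882568359375), (220.57061767578125, 252.11671447753906), 1.1735025644302368) [[624.0, 26.0], [630.0, -226.0], [850.0, -221.0], [845.0, 31.0]]
```

View pics/top.png

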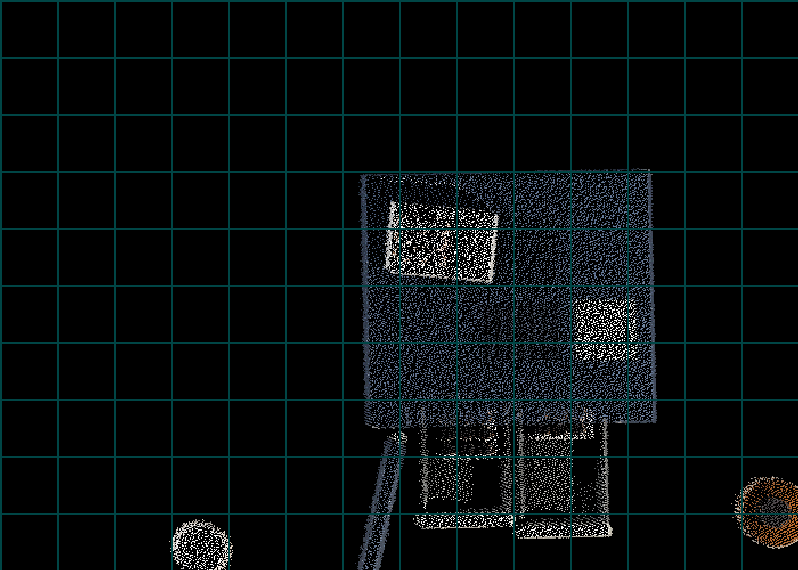

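The top-down map shows the casing yawed about 1° and the door just past 90°, with the jar well left of it. The left face is near x=0.54 and the right near x=0.53. Next I refine the numbers.

```bash
cat > m.py <<'E'
from h import *
c=np.array([.7384,-.096]);yaw=np.radians(1.08);R=np.array([[np.cos(yaw),-np.sin(yaw)],[np.sin(yaw),np.cos(yaw)]])
def measure(P):
    S=(P[:,:2]-c)@R; z=P[:,2]
    for n,y in(("left",.0425),("right",-.0425)):
        m=(abs(S[:,1]-y)<.036)&(z>.09)&(z<.108)&(S[:,0]>-.27)&(S[:,0]<-.112)
        t=m&(z>.1)
        if t.sum()>10:
            q=np.percentile(S[t,0],[3,50,97]); print(n,"plate top sampler x",q.round(4),"n",t.sum(),"pull~",round(-.105-q[1],4))
    m=(z>.104)&(z<.118)&(S[:,0]<-.117)&(S[:,0]>-.33)&(S[:,1]>-.11)&(S[:,1]<.25)
    h=np.array([-.119,.1]); D=S[m]-h
    k=np.hypot(*D.T); 
    sel=(k>.02)&(k<.2)&(D@[0,1]>-.2); D=D[sel]
    vx,vy,x0,y0=cv2.fitLine(D.astype(np.float32),cv2.DIST_HUBER,0,.01,.01).ravel()
    print("door n",len(D),"dir",vx,vy,"pt",x0,y0,"far",np.hypot(*D.T).max(),"angle",np.degrees(np.arctan2(-x0,-y0)))
def world(x,y): return (R@[x,y]+c).round(4)
E
python3 - <<'E'
from m import *
f=np.load("pics/cl.npz");P=f["P"];measure(P)
for n,b,zz in(("jar",(.45,.6,.1,.25),(.03,.07)),("bottle",(.45,.65,-.45,-.27),(.03,.14))):
    m=(P[:,0]>b[0])&(P[:,0]<b[1])&(P[:,1]>b[2])&(P[:,1]<b[3])&(P[:,2]>zz[0])
    print(n,P[m].min(0).round(3),P[m].max(0).round(3))
print("hinge",world(-.119,.1),"faceL0",world(-.11,.0425),"faceR0",world(-.11,-.0425))
E
```

```text
left plate top sampler x [-0.1997 -0.194  -0.188 ] n 217 pull~ 0.089
right plate top sampler x [-0.21   -0.2045 -0.1984] n 243 pull~ 0.0995
door n 1075 dir 0.9583275 -0.28567198 pt -0.10388001 0.024096502 far 0.19762999481011062 angle 103.05963
jar [0.495 0.147 0.03 ] [0.542 0.198 0.064]
bottle [ 0.52 -0.36  0.03] [ 0.582 -0.291  0.123]
hinge [0.6175 0.0017] faceL0 [ 0.6276 -0.0556] faceR0 [ 0.6292 -0.1406]
```

```bash
python3 -m jog '{"dp":[[0,0,0],[0,0,0],[0,0,0]],"roll":[-5.6,-5.6,-5.6]}' 0 40
python3 -m jog '{"dp":[[-35,-25,0],[-35,-25,0],[-35,-25,0],[-35,-25,0],[-35,-25,0]],"roll":[0,0,0,0,0]}'
python3 -m jog '{"dp":[[-35,-30,0],[-35,-30,0],[-30,-35,0],[-20,-35,0],[0,-35,0]],"roll":[0,0,0,0,0]}'
```

```text
time_s: 0.35
position: [0.1824, 0.6497, 0.4041]
tool_rot: [-0.012, 1.0, -0.001, -0.0]
ft_force: [0.5, 0.0, -1.4]
grip_width: 0.0518
gripper_force: 0.0
time_s: 0.77
position: [0.3556, 0.5306, 0.4043]
tool_rot: [-0.01, 1.0, -0.0, -0.0]
ft_force: [1.4, 0.5, 1.0]
grip_width: 0.0002
gripper_force: 0.0
time_s: 1.18
position: [0.4717, 0.3753, 0.4042]
tool_rot: [-0.007, 1.0, -0.001, 0.001]
ft_force: [0.6, -0.5, 0.5]
grip_width: 0.0
gripper_force: 0.0
```

```bash
python3 -m jog '{"dp":[[0,-35,0],[0,-35,0],[0,-35,0],[0,-35,0],[0,-35,0]],"roll":[0,0,0,0,0]}' >/dev/null
python3 -m jog '{"dp":[[0,-35,0],[0,-35,0],[0,-35,0],[0,-35,0],[0,-35,0]],"roll":[0,0,0,0,0]}' >/dev/null
python3 -m jog '{"dp":[[0,-35,0],[0,-35,0],[0,-35,0],[0,-35,0],[0,-20,0]],"roll":[0,0,0,0,0]}'
python3 -m jog '{"dp":[[0,0,25],[0,0,25],[0,0,25],[0,0,15],[0,0,0]],"roll":[0,0,0,0,0]}'
python3 - <<'E'
from station import viewer
import cv2
cv2.imwrite("pics/side1.png",viewer.get_image("side")["image"][...,::-1])
E
```

```text
time_s: 2.43
position: [0.4768, -0.1355, 0.4047]
tool_rot: [-0.008, 1.0, -0.001, -0.0]
ft_force: [0.4, -1.5, -0.7]
grip_width: -0.0
gripper_force: 0.0
time_s: 2.85
position: [0.4761, -0.1311, 0.3116]
tool_rot: [-0.01, 1.0, 0.0, -0.003]
ft_force: [0.5, -0.1, -0.0]
grip_width: 0.0002
gripper_force: 0.0
```

View pics/side1.png

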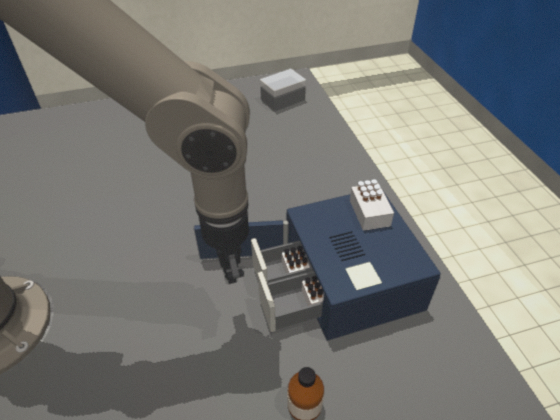

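The closed fingertips, near (232,272), are in front of the drawers, and everything else is unmoved. I'll lower and approach the right drawer face.

```bash
python3 -m jog '{"dp":[[0,-4,20],[0,-4,20],[0,-4,15],[0,0,8],[0,0,0]],"roll":[0,0,0,0,0]}'
python3 -m jog '{"dp":[[-6,0,0],[-6,0,0],[-4,0,0],[-3,0,0],[-3,0,0]],"roll":[0,0,0,0,0]}'
python3 -m jog '{"dp":[[-3,0,0],[-3,0,0],[-3,0,0],[-3,0,0],[-3,0,0]],"roll":[0,0,0,0,0]}'
python3 -m jog '{"dp":[[-3,0,0],[-3,0,0],[-3,0,0],[-3,0,0],[-3,0,0]],"roll":[0,0,0,0,0]}'
python3 - <<'E'
from station import viewer
import cv2
cv2.imwrite("pics/side2.png",viewer.get_image("side")["image"][130:370,130:450,::-1])
E
```

```text
time_s: 3.32
position: [0.4778, -0.1435, 0.2513]
tool_rot: [-0.01, 1.0, 0.0, -0.001]
ft_force: [-0.0, -0.3, -0.4]
grip_width: -0.0001
gripper_force: 0.0
time_s: 3.73
position: [0.5007, -0.1429, 0.2523]
tool_rot: [-0.01, 1.0, -0.0, 0.001]
ft_force: [1.0, 0.1, 0.3]
grip_width: -0.0002
gripper_force: 0.0
time_s: 4.15
position: [0.5151, -0.1428, 0.2517]
tool_rot: [-0.01, 1.0, 0.0, -0.0]
ft_force: [0.0, -0.8, 0.2]
grip_width: 0.0
gripper_force: 0.0
time_s: 4.57
position: [0.5299, -0.1425, 0.2515]
tool_rot: [-0.01, 1.0, 0.0, -0.0]
ft_force: [-2.0, 0.1, 0.6]
grip_width: 0.0
gripper_force: 0.8
```

View pics/side2.png

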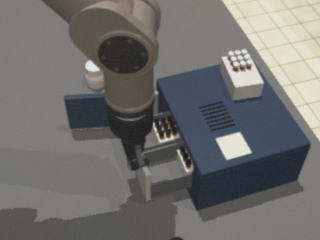

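In the crop the fingertips, at (137,165), are against the right drawer's face, and the wrist force reads −2 N. I keep pushing gently.

```bash
for i in 1 2 3; do python3 -m jog '{"dp":[[-4,0,0],[-4,0,0],[-4,0,0],[-4,0,0],[-4,0,0]],"roll":[0,0,0,0,0]}' | grep -E "posi|ft_"; done
python3 -m jog '{"dp":[[-3,0,0],[-3,0,0],[-2,0,0],[-2,0,0],[-2,0,0]],"roll":[0,0,0,0,0]}'| grep -E "posi|ft_"
python3 -m jog '{"dp":[[-2,0,0],[-2,0,0],[-1,0,0],[-1,0,0],[-1,0,0]],"roll":[0,0,0,0,0]}'| grep -E "posi|ft_"
python3 -m jog '{"dp":[[-1,0,0],[-1,0,0],[-1,0,0]],"roll":[0,0,0]}'| grep -E "posi|ft_"
```

```text
position: [0.5502, -0.1421, 0.2515]
ft_force: [-2.2, -0.9, -0.8]
position: [0.5702, -0.1417, 0.2516]
ft_force: [-1.6, 0.1, -1.3]
position: [0.5903, -0.1413, 0.2517]
ft_force: [-2.3, -0.6, -1.4]
position: [0.602, -0.1411, 0.2518]
ft_force: [-2.0, -0.6, -0.2]
position: [0.609, -0.1409, 0.2518]
ft_force: [-1.0, 0.4, -0.8]
position: [0.612, -0.1409, 0.2518]
ft_force: [-1.6, 0.5, -0.2]
```

```bash
python3 -m jog '{"dp":[[-1,0,0],[-1,0,0],[-1,0,0]],"roll":[0,0,0]}'| grep -E "posi|ft_"
python3 -m jog '{"dp":[[-1,0,0],[-1,0,0]],"roll":[0,0]}'| grep -E "posi|ft_"
python3 -m jog '{"dp":[[-1,0,0]],"roll":[0]}'| grep -E "posi|ft_"
```

```text
position: [0.615, -0.1408, 0.2518]
ft_force: [-1.7, 0.3, 0.0]
position: [0.6162, -0.141, 0.2515]
ft_force: [-7.4, -0.0, 2.0]
position: [0.6165, -0.1411, 0.2512]
ft_force: [-10.0, -0.4, 3.5]
```

The right drawer is on its stop: force is up to 10 N and the position has stalled. I back off and go to the left drawer.

```bash
python3 -m jog '{"dp":[[4,0,0],[15,0,0],[25,0,0],[30,0,0],[30,0,0]],"roll":[0,0,0,0,0]}'| grep -E "posi|ft_"
python3 -m jog '{"dp":[[20,10,0],[0,25,0],[0,25,0],[0,25,0],[0,0,0]],"roll":[0,0,0,0,0]}'| grep -E "posi|ft_"
python3 - <<'E'
from station import viewer
from m import *
d=viewer.get_image("side"); P=cloud(d); im=d["image"]
measure(P[np.isfinite(P).all(-1)])
cv2.imwrite("pics/side3.png",im[130:370,130:450,::-1])
E
```

```text
position: [0.5134, -0.1429, 0.2519]
ft_force: [-0.5, 0.1, 0.2]
position: [0.4929, -0.0534, 0.2519]
ft_force: [-0.2, 0.4, 0.8]
left plate top sampler x [-0.2245 -0.1956 -0.1906] n 147 pull~ 0.0906
right plate top sampler x [-0.1135 -0.1127 -0.112 ] n 24 pull~ 0.0077
door n 296 dir 0.97508454 -0.22183351 pt -0.04823808 0.0070728776 far 0.1892851017055602 angle 98.341515
```

View pics/side3.png

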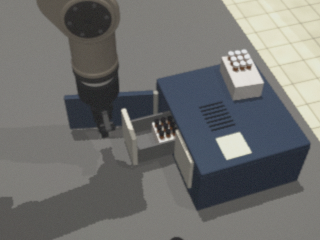

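The right drawer front, at (184,160), is flush with the casing. The fingertips, at (107,133), are in front of the left drawer.

```bash
python3 -m jog '{"dp":[[-6,0,0],[-6,0,0],[-5,-1,0],[-4,-1,0],[-3,-1,0]],"roll":[0,0,0,0,0]}'| grep -E "posi|ft_"
python3 -m jog '{"dp":[[-3,0,0],[-3,0,0],[-3,0,0],[-3,0,0],[-4,0,0]],"roll":[0,0,0,0,0]}'| grep -E "posi|ft_"
for i in 1 2 3; do python3 -m jog '{"dp":[[-4,0,0],[-4,0,0],[-4,0,0],[-4,0,0],[-4,0,0]],"roll":[0,0,0,0,0]}' | grep -E "posi|ft_"; done
python3 -m jog '{"dp":[[-3,0,0],[-2,0,0],[-2,0,0],[-2,0,0],[-1,0,0]],"roll":[0,0,0,0,0]}'| grep -E "posi|ft_"
```

```text
position: [0.5171, -0.0616, 0.2517]
ft_force: [-0.6, -0.4, 0.3]
position: [0.532, -0.0605, 0.2515]
ft_force: [-2.1, -0.6, 1.1]
position: [0.5526, -0.06, 0.2516]
ft_force: [-1.6, -0.7, -1.1]
position: [0.5726, -0.0596, 0.2516]
ft_force: [-1.1, -0.9, -1.5]
position: [0.5926, -0.0593, 0.2517]
ft_force: [-1.9, -0.9, -1.0]
position: [0.6025, -0.059, 0.2518]
ft_force: [-0.7, 0.3, -0.5]
```

```bash
python3 -m jog '{"dp":[[-1,0,0],[-1,0,0],[-1,0,0],[-1,0,0],[-1,0,0]],"roll":[0,0,0,0,0]}'| grep -E "posi|ft_"
python3 -m jog '{"dp":[[-1,0,0],[-1,0,0],[-1,0,0],[-1,0,0],[-1,0,0]],"roll":[0,0,0,0,0]}'| grep -E "posi|ft_"
python3 -m jog '{"dp":[[-1,0,0],[-1,0,0]],"roll":[0,0]}'| grep -E "posi|ft_"
python3 -m jog '{"dp":[[-1,0,0],[0,0,0]],"roll":[0,0]}'| grep -E "posi|ft_"
```

```text
position: [0.6073, -0.0589, 0.2517]
ft_force: [-2.2, -0.0, 0.0]
position: [0.6124, -0.0588, 0.2518]
ft_force: [-1.7, 1.0, 0.5]
position: [0.6143, -0.0588, 0.2517]
ft_force: [-5.2, 0.8, 3.9]
position: [0.6146, -0.059, 0.2513]
ft_force: [-4.7, 1.1, 2.2]
```

```bash
python3 -m jog '{"dp":[[-1,0,0],[-1,0,0],[0,0,0]],"roll":[0,0,0]}'| grep -E "posi|ft_"
python3 -m jog '{"dp":[[4,0,0],[15,0,0],[25,0,0],[30,0,0],[30,0,0]],"roll":[0,0,0,0,0]}'| grep -E "posi|ft_"
python3 -m jog '{"dp":[[20,0,-10],[0,0,-30],[0,0,-30],[0,0,-25],[0,0,0]],"roll":[0,0,0,0,0]}'| grep -E "posi|ft_"
python3 -m jog '{"dp":[[0,25,0],[0,35,0],[0,35,0],[0,35,0],[0,25,0]],"roll":[0,0,0,0,0]}'| grep -E "posi|ft_"
python3 - <<'E'
from station import viewer
from m import *
for n in("side","scene"):
    d=viewer.get_image(n); P=cloud(d); im=d["image"]
    measure(P[np.isfinite(P).all(-1)])
    if n=="side": a=im[130:370,130:450]
    else: b=im[100:340,130:450]
cv2.imwrite("pics/s4.png",np.hstack([a,b])[...,::-1])
E
```

```text
position: [0.6152, -0.0592, 0.2508]
ft_force: [-10.4, -0.3, 4.1]
position: [0.513, -0.0609, 0.2519]
ft_force: [0.2, 0.2, 0.4]
position: [0.4954, -0.0618, 0.3518]
ft_force: [1.3, 0.0, 0.3]
position: [0.4903, 0.097, 0.3467]
ft_force: [0.5, 0.4, -0.5]
left plate top sampler x [-0.1138 -0.1129 -0.1121] n 28 pull~ 0.0079
right plate top sampler x [-0.1135 -0.1126 -0.1121] n 28 pull~ 0.0076
door n 513 dir 0.97189623 -0.2354096 pt -0.10000416 0.019777022 far 0.18885314615534693 angle 101.186584
door n 378 dir 0.97155267 -0.2368237 pt -0.106468886 0.031384442 far 0.1893633656899615 angle 106.42423
```

View pics/s4.png

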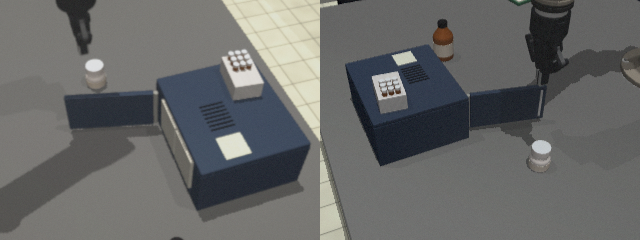

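Both drawer fronts are flush at the casing front. The fingers are on the door's outer side, between it and the jar, and the door is at about 104°. Next I lower the hand and work out the arc.

```bash
python3 -m jog '{"dp":[[0,0,25],[0,0,30],[0,0,25],[0,0,15],[0,0,0]],"roll":[0,0,0,0,0]}'| grep -E "posi|ft_"
python3 - <<'E'
from m import *
from station import monitor
from scipy.spatial.transform import Rotation
s=monitor.observe();p=s["position"];T=Rotation.from_quat(s["tool_rot"]).as_matrix()
h=np.array([-.119,.1]);prev=np.array(p)
print("sampler pos",((p[:2]-c)@R).round(4))
for a in [104,*range(96,-1,-8)]:
    t=np.radians(a);q=h+.13*np.array([-np.sin(t),-np.cos(t)])+.02*np.array([-np.cos(t),np.sin(t)])
    w=np.append(R@q+c,.252); print(a,w.round(3),"dp",(T.T@(w-prev)*1000).round(1)); prev=w
E
```

```text
position: [0.4892, 0.0928, 0.2487]
ft_force: [0.0, -0.2, 0.4]
sampler pos [-0.2456  0.1934]
104 [0.495 0.05  0.252] dp [ -5.3 -42.6  -3.2]
96 [0.49  0.033 0.252] dp [  5.9 -17.4   0.1]
88 [0.487 0.015 0.252] dp [  3.4 -18.    0.1]
80 [ 0.486 -0.004  0.252] dp [  0.9 -18.3   0. ]
72 [ 0.488 -0.022  0.252] dp [ -1.7 -18.3   0. ]
64 [ 0.493 -0.04   0.252] dp [ -4.2 -17.9   0. ]
56 [ 0.5   -0.057  0.252] dp [ -6.7 -17.1   0. ]
48 [ 0.509 -0.072  0.252] dp [ -9. -16.  -0.]
40 [ 0.52  -0.087  0.252] dp [-11.1 -14.6  -0. ]
32 [ 0.534 -0.1    0.252] dp [-13.  -12.9  -0. ]
24 [ 0.548 -0.11   0.252] dp [-14.7 -11.   -0. ]
16 [ 0.565 -0.119  0.252] dp [-16.1  -8.8  -0.1]
8 [ 0.582 -0.125  0.252] dp [-17.2  -6.5  -0.1]
0 [ 0.6   -0.129  0.252] dp [-17.9  -4.   -0.1]
```

```bash
g(){ grep -E "posi|ft_"; }
python3 -m jog '{"dp":[[-1,-10,0],[-1,-10,0],[-1,-9,0],[-1,-7,0],[-1,-6,0]],"roll":[0,0,0,0,0]}'|g
python3 -m jog '{"dp":[[1,-6,0],[2,-6,0],[2,-6,0],[1,-6,0],[1,-6,0]],"roll":[0,0,0,0,0]}'|g
python3 -m jog '{"dp":[[1,-6,0],[0,-6,0],[0,-6,0],[0,-6,0],[0,-6,0]],"roll":[0,0,0,0,0]}'|g
python3 -m jog '{"dp":[[-1,-6,0],[-1,-6,0],[-1,-6,0],[-2,-6,0],[-2,-6,0]],"roll":[0,0,0,0,0]}'|g
```

```text
position: [0.4966, 0.0503, 0.2527]
ft_force: [0.3, 0.1, -1.0]
position: [0.4895, 0.0213, 0.2517]
ft_force: [1.4, 0.7, -1.2]
position: [0.4892, -0.0088, 0.2516]
ft_force: [-0.1, 1.3, -0.3]
position: [0.497, -0.0387, 0.2517]
ft_force: [-0.5, 1.5, 0.1]
```

```bash
g(){ grep -E "posi|ft_"; }
python3 -m jog '{"dp":[[-1,-6,0],[-2,-6,0],[-2,-6,0],[-2,-5,0],[-3,-5,0]],"roll":[0,0,0,0,0]}'|g
python3 -m jog '{"dp":[[-3,-5,0],[-3,-5,0],[-4,-5,0],[-4,-5,0],[-4,-4,0]],"roll":[0,0,0,0,0]}'|g
python3 - <<'E'
from station import viewer
from m import *
a=viewer.get_image("side")["image"][130:370,130:450];b=viewer.get_image("scene")["image"][100:340,130:450]
cv2.imwrite("pics/s5.png",np.hstack([a,b])[...,::-1])
E
```

```text
position: [0.5074, -0.0665, 0.2516]
ft_force: [-0.7, 0.2, 0.7]
position: [0.5262, -0.0902, 0.2517]
ft_force: [-0.4, 0.9, 0.1]
```

View pics/s5.png

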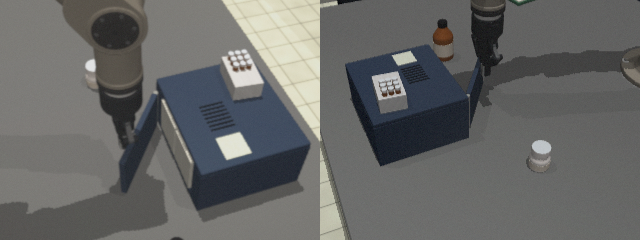

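The fingers, at (128,140) in the left crop, are pushing the door's outer face, and it has swung to about 38°. I continue.

```bash
g(){ grep -E "posi|ft_"; }
python3 -m jog '{"dp":[[-4,-4,0],[-4,-4,0],[-5,-4,0],[-5,-4,0],[-5,-3,0]],"roll":[0,0,0,0,0]}'|g
python3 -m jog '{"dp":[[-5,-3,0],[-5,-3,0],[-5,-2,0],[-4,-2,0],[-4,-2,0]],"roll":[0,0,0,0,0]}'|g
python3 -m jog '{"dp":[[-3,-1,0],[-3,-1,0],[-2,-1,0],[-2,0,0],[-2,0,0]],"roll":[0,0,0,0,0]}'|g
python3 -m jog '{"dp":[[-2,0,0],[-1,0,0],[-1,0,0],[-1,0,0]],"roll":[0,0,0,0]}'|g
```

```text
position: [0.5497, -0.1086, 0.2517]
ft_force: [-0.5, 0.5, 0.1]
position: [0.5729, -0.1198, 0.2516]
ft_force: [-0.5, 0.7, 0.2]
position: [0.5845, -0.1228, 0.2517]
ft_force: [-1.0, -0.5, 0.5]
position: [0.5895, -0.1224, 0.2517]
ft_force: [-1.7, -0.1, -0.5]
```

```bash
g(){ grep -E "posi|ft_"; }
python3 -m jog '{"dp":[[-1,0,0],[-1,0,0],[-1,0,0],[-1,0,0],[-1,0,0]],"roll":[0,0,0,0,0]}'|g
python3 -m jog '{"dp":[[-1,0,0],[-1,0,0],[-1,0,0],[-1,0,0]],"roll":[0,0,0,0]}'|g
python3 -m jog '{"dp":[[-1,0,0],[-1,0,0]],"roll":[0,0]}'|g
python3 -m jog '{"dp":[[-1,0,0],[-1,0,0]],"roll":[0,0]}'|g
```

```text
position: [0.5946, -0.1223, 0.2517]
ft_force: [-1.1, -0.2, -0.4]
position: [0.5986, -0.1222, 0.2517]
ft_force: [-1.6, -0.9, -0.2]
position: [0.6006, -0.1221, 0.2517]
ft_force: [-1.4, -0.3, 0.4]
position: [0.6026, -0.1221, 0.2517]
ft_force: [-0.6, -0.1, -0.2]
```

```bash
g(){ grep -E "posi|ft_"; }
python3 -m jog '{"dp":[[-1,0,0],[-1,0,0]],"roll":[0,0]}'|g
python3 -m jog '{"dp":[[-1,0,0],[0,0,0]],"roll":[0,0]}'|g
python3 -m jog '{"dp":[[-1,0,0],[0,0,0]],"roll":[0,0]}'|g
```

```text
position: [0.6036, -0.1222, 0.2516]
ft_force: [-8.3, -0.4, 7.0]
position: [0.6039, -0.1222, 0.2514]
ft_force: [-9.2, 0.7, 6.9]
position: [0.6042, -0.1223, 0.2514]
ft_force: [-11.8, 0.7, 9.4]
```

The door is on its stop, but at a TCP x about 2.5 mm deeper than the drawer stops imply. A wider part of the fingers may have met the casing lip above the drawers. I back off and check this on the earlier drawer picture.

```bash
g(){ grep -E "posi|ft_"; }
python3 -m jog '{"dp":[[4,0,0],[12,0,0],[20,0,0],[25,0,0],[20,0,0]],"roll":[0,0,0,0,0]}'|g
python3 - <<'E'
from m import *
from station import viewer
d=viewer.get_image("side");np.savez("pics/side6.npz",**d)
e=viewer.get_image("scene");np.savez("pics/scene6.npz",**e)
for q in (d,e):
    P=cloud(q);P=P[np.isfinite(P).all(-1)];S=(P[:,:2]-c)@R
    for z0,z1 in((.03,.06),(.06,.1)):
        m=(P[:,2]>z0)&(P[:,2]<z1)&(S[:,0]<-.10)&(S[:,0]>-.14)&(S[:,1]<.09)&(S[:,1]>-.08)
        if m.sum()>20:print("door face",z0,m.sum(),np.percentile(S[m,0],[10,50,90]).round(4),np.polyfit(S[m,1],S[m,0],1).round(4))
a=cv2.imread("pics/s4.png")[65:195,150:250];b=d["image"][195:325,280:380,::-1]
K,T=d["camera_matrix"],d["cam_to_world"]
def px(x,y,z):
    p=np.append(world(x,y),z);p=T[:3,:3].T@(p-T[:3,3]);return (K@p/p[2])[:2].round(1)
for y in(.07,.01,-.01,-.07):print(y,"roofedge",px(-.11,y,.125),"plate outer top pull0",px(-.11,y,.105),"pull3",px(-.113,y,.105))
cv2.imwrite("pics/cmp.png",cv2.resize(np.hstack([a,b]),None,fx=4,fy=4,interpolation=cv2.INTER_CUBIC))
E
```

```text
position: [0.5245, -0.1234, 0.2517]
ft_force: [-1.4, 0.6, -0.5]
door face 0.03 262 [-0.1262 -0.1257 -0.1252] [-0.0024 -0.1257]
door face 0.06 379 [-0.1261 -0.1256 -0.1251] [-0.001  -0.1255]
0.07 roofedge [294.  225.6] plate outer top pull0 [293.9 232.2] pull3 [292.5 232.6]
0.01 roofedge [304.  247.3] plate outer top pull0 [303.7 253.9] pull3 [302.3 254.2]
-0.01 roofedge [307.6 255. ] plate outer top pull0 [307.2 261.5] pull3 [305.7 261.9]
-0.07 roofedge [318.9 279.5] plate outer top pull0 [318.3 285.9] pull3 [316.8 286.3]
```

View pics/cmp.png

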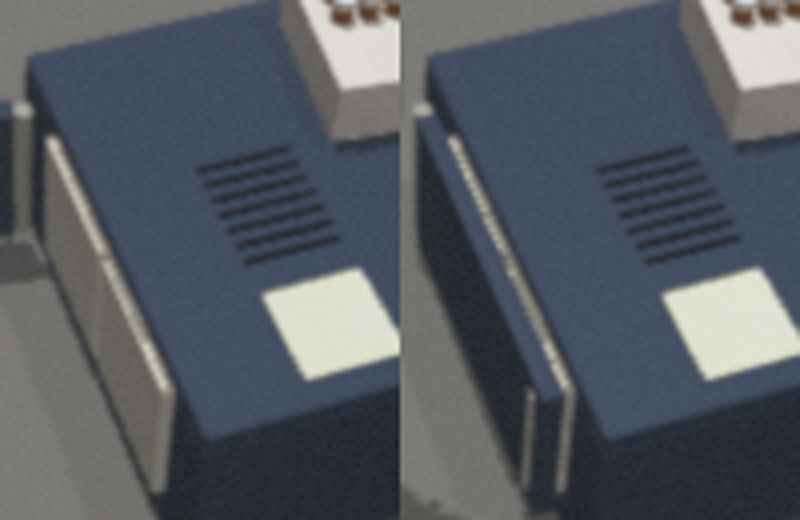

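In the left panel (drawers home, door open), a bright strip of plate top from (50,140) to (165,390) sits a few mm outside the lintel. In the right panel (door shut) that strip fills the gap. I measure it by ray-casting brightness profiles onto the planes at z=0.105, 0.125 and 0.113.

Run:
```python
from m import *
from station import monitor
print("t",monitor.observe()["time_s"])
d=dict(np.load("pics/side6.npz"));K,T=d["camera_matrix"],d["cam_to_world"]
s4=np.zeros((420,560,3),np.uint8);s4[130:370,130:450]=cv2.imread("pics/s4.png")[:,:320]
now=d["image"][...,::-1]
def prof(im,z,y0,y1,xs):
    ys=np.linspace(y0,y1,60);X,Y=np.meshgrid(xs,ys)
    W=np.stack([X.ravel(),Y.ravel()],-1)@R.T+c;W=np.c_[W,np.full(len(W),z)]
    p=(W-T[:3,3])@T[:3,:3];uv=p@K.T;uv=(uv[:,:2]/uv[:,2:]).astype(np.float32).reshape(*X.shape,2)
    g=cv2.cvtColor(im,cv2.COLOR_BGR2GRAY).astype(np.float32)
    return cv2.remap(g,uv[...,0],uv[...,1],cv2.INTER_LINEAR).mean(0)
xs=np.arange(-.128,-.095,.001)
print("x",(xs*1000).round().astype(int).tolist())
print("s4 z105 L",prof(s4,.105,.01,.075,xs).round().astype(int).tolist())
print("s4 z105 R",prof(s4,.105,-.075,-.01,xs).round().astype(int).tolist())
print("s4 z125 L",prof(s4,.125,.01,.075,xs).round().astype(int).tolist())
print("now z113",prof(now,.113,-.07,.07,xs).round().astype(int).tolist())
print("now z105",prof(now,.105,-.07,.07,xs).round().astype(int).tolist())
```

```text
t 20.3
x [-128, -127, -126, -125, -124, -123, -122, -121, -120, -119, -118, -117, -116, -115, -114, -113, -112, -111, -110, -109, -108, -107, -106, -105, -104, -103, -102, -101, -100, -99, -98, -97, -96]
s4 z105 L [78, 79, 79, 79, 80, 81, 82, 84, 86, 88, 90, 93, 98, 108, 126, 149, 168, 175, 170, 154, 132, 108, 87, 72, 65, 66, 70, 74, 76, 77, 77, 77, 77]
s4 z105 R [100, 100, 100, 100, 100, 100, 100, 100, 100, 100, 100, 100, 101, 106, 119, 140, 158, 166, 163, 151, 133, 112, 91, 73, 65, 65, 70, 74, 77, 79, 79, 79, 79]
s4 z125 L [80, 80, 80, 80, 81, 82, 85, 93, 109, 129, 145, 152, 148, 134, 114, 94, 78, 67, 65, 68, 72, 75, 76, 76, 77, 77, 77, 77, 77, 77, 77, 77, 76]
now z113 [43, 46, 53, 62, 70, 76, 79, 80, 79, 79, 79, 82, 90, 107, 126, 139, 143, 136, 119, 99, 80, 68, 65, 68, 73, 76, 78, 78, 79, 79, 79, 79, 78]
now z105 [42, 42, 43, 45, 51, 59, 68, 75, 78, 80, 80, 79, 79, 80, 86, 99, 118, 134, 142, 140, 128, 109, 89, 73, 65, 66, 71, 75, 77, 78, 79, 79, 79]
```

The lit plate tops start at about x=−0.1135, so both drawers are still about 3 mm out: the upper finger met the casing lip at z 0.105–0.125. I'll reopen the door by dragging its top edge with a lightly pressing fingertip. Then I'll push the drawers again with the fingertips higher, so only the slim tip section touches them.

```bash
g(){ grep -E "posi|ft_"; }
python3 -m jog '{"dp":[[0,0,-20],[0,0,-30],[0,-10,-30],[-10,-15,0],[-20,-15,0]],"roll":[0,0,0,0,0]}'|g
python3 -m jog '{"dp":[[-20,-4,0],[-20,0,0],[-12,0,0],[0,0,0]],"roll":[0,0,0,0]}'|g
```

```text
position: [0.5569, -0.1634, 0.3344]
ft_force: [-0.9, -0.6, -0.5]
position: [0.6115, -0.165, 0.3319]
ft_force: [1.0, -0.4, -0.3]
```

```bash
g(){ grep -E "posi|ft_"; }
python3 -m jog '{"dp":[[1,-1,10],[1,-1,10],[0,0,8],[0,0,5],[0,0,0]],"roll":[0,0,0,0,0]}'|g
python3 -m jog '{"dp":[[0,0,2],[0,0,2],[0,0,2]],"roll":[0,0,0]}'|g
python3 -m jog '{"dp":[[0,0,2],[0,0,2]],"roll":[0,0]}'|g
```

```text
position: [0.6053, -0.1679, 0.2968]
ft_force: [0.3, -0.4, 0.0]
position: [0.6065, -0.1681, 0.2929]
ft_force: [0.8, 1.4, -0.1]
position: [0.6065, -0.168, 0.2888]
ft_force: [-0.1, -0.3, -0.2]
```

```bash
g(){ grep -E "posi|ft_"; }
python3 -m jog '{"dp":[[-2,0,0],[-3,0,0],[0,0,1]],"roll":[0,0,0]}'|g
python3 -m jog '{"dp":[[0,0,1],[0,0,1],[0,0,0]],"roll":[0,0,0]}'|g
python3 -m jog '{"dp":[[0,0,1],[0,0,1],[0,0,0]],"roll":[0,0,0]}'|g
```

```text
position: [0.6122, -0.1678, 0.288]
ft_force: [-0.2, 0.9, 0.6]
position: [0.6115, -0.1679, 0.286]
ft_force: [0.0, 0.4, 1.6]
position: [0.6115, -0.1681, 0.2857]
ft_force: [-5.7, 1.7, 14.8]
```

```bash
g(){ grep -E "posi|ft_"; }
python3 -m jog '{"dp":[[2,0,0],[3,0,0],[3,0,0]],"roll":[0,0,0]}'|g
python3 -m jog '{"dp":[[4,0,0],[4,0,0],[4,0,0]],"roll":[0,0,0]}'|g
python3 - <<'E'
from station import viewer
import cv2,numpy as np
d=viewer.get_image("side")["image"]
cv2.imwrite("pics/s7.png",cv2.resize(d[190:330,240:380,::-1],None,fx=4,fy=4))
E
```

```text
position: [0.6048, -0.1679, 0.2858]
ft_force: [0.8, 2.9, 10.6]
position: [0.5929, -0.1675, 0.2858]
ft_force: [1.4, 4.1, 10.3]
```

View pics/s7.png

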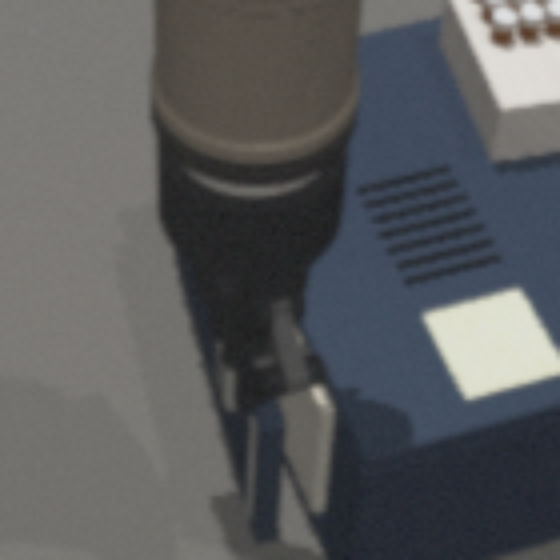

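The picture shows the door edge at (265,470) coming away from the right drawer front at (310,440): the drag works. I keep going along the arc.

```bash
g(){ grep -E "posi|ft_"; }
python3 -m jog '{"dp":[[4,0,0],[4,1,0],[4,1,0],[4,1,0],[4,1,0]],"roll":[0,0,0,0,0]}'|g
python3 -m jog '{"dp":[[4,1,0],[4,2,0],[4,2,0],[4,2,0],[4,2,0]],"roll":[0,0,0,0,0]}'|g
python3 -m jog '{"dp":[[4,2,0],[4,2,0],[4,2,0],[4,2,0],[0,0,-3]],"roll":[0,0,0,0,0]}'|g
python3 -m jog '{"dp":[[0,0,-10],[0,0,-20],[0,0,-20],[0,0,0]],"roll":[0,0,0,0]}'|g
python3 - <<'E'
from station import viewer
from m import *
for n in("side","scene"):
    P=cloud(viewer.get_image(n)); measure(P[np.isfinite(P).all(-1)])
E
```

```text
position: [0.5728, -0.1644, 0.2858]
ft_force: [1.5, 2.7, 10.8]
position: [0.5521, -0.1574, 0.2858]
ft_force: [0.3, -2.8, 10.1]
position: [0.5347, -0.1489, 0.2874]
ft_force: [-0.0, 0.4, 0.8]
position: [0.5362, -0.1489, 0.3406]
ft_force: [0.9, -1.6, 0.9]
left plate top sampler x [-0.1504 -0.1134 -0.1121] n 40 pull~ 0.0084
right plate top sampler x [-0.2075 -0.1709 -0.1122] n 62 pull~ 0.0659
door n 373 dir 0.44744876 0.8943096 pt -0.051468953 -0.10552476 far 0.19203479016529157 angle 26.000477
door n 188 dir 0.44393837 0.8960573 pt -0.0445292 -0.09057133 far 0.18783606040468612 angle 26.180943
```

```bash
g(){ grep -E "posi|ft_"; }
python3 -m jog '{"dp":[[-5,-20,0],[-20,-20,0],[-24,-10,0],[0,0,0]],"roll":[0,0,0,0]}'|g
python3 -m jog '{"dp":[[0,0,20],[0,0,25],[0,0,20],[0,0,12],[0,0,0]],"roll":[0,0,0,0,0]}'|g
python3 -m jog '{"dp":[[2,10,0],[2,12,0],[2,12,0],[2,10,0],[2,8,0]],"roll":[0,0,0,0,0]}'|g
```

```text
position: [0.5876, -0.1991, 0.336]
ft_force: [0.8, -0.6, 1.1]
position: [0.5834, -0.1965, 0.2562]
ft_force: [-0.7, -0.3, 0.5]
position: [0.574, -0.1433, 0.2606]
ft_force: [-0.4, 0.0, -0.5]
```

```bash
g(){ grep -E "posi|ft_"; }
python3 -m jog '{"dp":[[6,2,0],[6,3,0],[6,2,0],[6,3,0]],"roll":[0,0,0,0]}'|g
python3 -m jog '{"dp":[[6,3,0],[6,4,0],[5,3,0],[5,4,0]],"roll":[0,0,0,0]}'|g
python3 -m jog '{"dp":[[5,4,0],[5,5,0],[5,4,0],[5,5,0]],"roll":[0,0,0,0]}'|g
python3 -m jog '{"dp":[[4,5,0],[4,5,0],[4,5,0],[4,6,0]],"roll":[0,0,0,0]}'|g
python3 -m jog '{"dp":[[3,6,0],[3,6,0],[3,6,0],[3,6,0]],"roll":[0,0,0,0]}'|g
python3 -m jog '{"dp":[[2,6,0],[2,6,0],[2,6,0],[2,6,0]],"roll":[0,0,0,0]}'|g
python3 -m jog '{"dp":[[1,6,0],[1,6,0],[0,6,0],[0,0,0]],"roll":[0,0,0,0]}'|g
python3 - <<'E'
from station import viewer
from m import *
for n in("scene","side"):
    im=viewer.get_image(n); P=cloud(im); measure(P[np.isfinite(P).all(-1)])
E
```

```text
position: [0.549, -0.1366, 0.2599]
ft_force: [1.0, 0.4, 0.8]
position: [0.5268, -0.1225, 0.2597]
ft_force: [1.1, -0.4, -0.8]
position: [0.5066, -0.1046, 0.2597]
ft_force: [1.7, -0.5, -0.0]
position: [0.4903, -0.0839, 0.2597]
ft_force: [0.5, -0.4, -1.0]
position: [0.478, -0.0598, 0.2597]
ft_force: [0.4, -0.8, -0.1]
position: [0.4696, -0.036, 0.2597]
ft_force: [0.1, 0.1, 0.4]
position: [0.4673, -0.0172, 0.2596]
ft_force: [-0.4, -0.2, 0.2]
door n 404 dir 0.99998635 -0.0052248654 pt -0.095974356 0.007202388 far 0.18845159492948665 angle 94.29171
left plate top sampler x [-0.269  -0.1134 -0.1121] n 40 pull~ 0.0084
right plate top sampler x [-0.1135 -0.1126 -0.1121] n 29 pull~ 0.0076
door n 446 dir 0.9998722 -0.015985271 pt -0.09592307 -0.0017741063 far 0.19067679966384213 angle 88.94043
```

The door is back at about 91°. I push the left drawer again with the TCP at z 0.267.

```bash
g(){ grep -E "posi|ft_"; }
python3 -m jog '{"dp":[[0,-15,-2],[0,-15,-2],[-10,-11,-3],[-25,0,0],[-30,0,0]],"roll":[0,0,0,0,0]}'|g
python3 -m jog '{"dp":[[-30,0,0],[-20,0,0],[-10,0,0],[-4,0,0],[-2,0,0]],"roll":[0,0,0,0,0]}'|g
python3 -m jog '{"dp":[[-2,0,0],[-2,0,0],[-2,0,0],[-1,0,0],[-1,0,0]],"roll":[0,0,0,0,0]}'|g
```

```text
position: [0.5327, -0.06, 0.2668]
ft_force: [0.7, 0.4, -0.5]
position: [0.5989, -0.0574, 0.2662]
ft_force: [0.2, -0.6, 0.3]
position: [0.607, -0.057, 0.2668]
ft_force: [0.3, 0.0, -0.5]
```

```bash
g(){ grep -E "posi|ft_"; }
for i in 1 2; do python3 -m jog '{"dp":[[-1,0,0],[-1,0,0],[-1,0,0],[-1,0,0]],"roll":[0,0,0,0]}'|g; done
python3 -m jog '{"dp":[[-1,0,0],[-1,0,0]],"roll":[0,0]}'|g
python3 -m jog '{"dp":[[-1,0,0],[-1,0,0]],"roll":[0,0]}'|g
```

```text
position: [0.6113, -0.0569, 0.2667]
ft_force: [-0.3, 0.9, 0.6]
position: [0.6151, -0.0568, 0.2666]
ft_force: [-1.3, -0.9, 1.0]
position: [0.617, -0.0568, 0.2666]
ft_force: [-6.3, 0.4, 3.3]
position: [0.6177, -0.0569, 0.2665]
ft_force: [-12.9, 1.3, 9.8]
```

The left drawer now stops 2.5 mm deeper, where the door geometry predicts. Next the right drawer.

```bash
g(){ grep -E "posi|ft_"; }
python3 -m jog '{"dp":[[5,0,0],[15,0,0],[15,-20,0],[0,-30,0],[0,-30,0]],"roll":[0,0,0,0,0]}'|g
python3 -m jog '{"dp":[[-10,-5,0],[-6,0,0],[-4,0,0],[-2,0,0],[-1,0,0]],"roll":[0,0,0,0,0]}'|g
```

```text
position: [0.5855, -0.1372, 0.2668]
ft_force: [1.1, -0.4, 0.4]
position: [0.6095, -0.1401, 0.2664]
ft_force: [-0.8, 1.1, 0.3]
```

```bash
g(){ grep -E "posi|ft_"; }
for i in 1 2; do python3 -m jog '{"dp":[[-1,0,0],[-1,0,0],[-1,0,0],[-1,0,0]],"roll":[0,0,0,0]}'|g; done
python3 -m jog '{"dp":[[-1,0,0],[-1,0,0]],"roll":[0,0]}'|g
python3 -m jog '{"dp":[[-1,0,0],[-1,0,0]],"roll":[0,0]}'|g
```

```text
position: [0.6129, -0.1416, 0.2667]
ft_force: [0.5, -0.1, 0.4]
position: [0.6167, -0.1419, 0.2667]
ft_force: [-0.9, -0.5, 0.4]
position: [0.6186, -0.1419, 0.2666]
ft_force: [-7.4, -0.3, 3.3]
position: [0.6193, -0.142, 0.2665]
ft_force: [-13.1, 1.5, 10.7]
```

```bash
g(){ grep -E "posi|ft_"; }
python3 -m jog '{"dp":[[5,0,0],[20,0,-5],[30,0,-20],[30,0,-25],[30,10,-25]],"roll":[0,0,0,0,0]}'|g
python3 -m jog '{"dp":[[12,30,0],[0,38,0],[0,38,0],[0,38,0],[0,38,0]],"roll":[0,0,0,0,0]}'|g
python3 -m jog '{"dp":[[0,35,0],[0,15,0],[0,0,0]],"roll":[0,0,0]}'|g
python3 - <<'E'
from station import viewer,monitor
from m import *
print(monitor.observe()["time_s"])
d=viewer.get_image("side");K,T=d["camera_matrix"],d["cam_to_world"];im=d["image"]
xs=np.arange(-.12,-.095,.001)
for y0,y1 in((.01,.075),(-.075,-.01)):
    ys=np.linspace(y0,y1,60);X,Y=np.meshgrid(xs,ys)
    W=np.stack([X.ravel(),Y.ravel()],-1)@R.T+c;W=np.c_[W,np.full(len(W),.105)]
    p=(W-T[:3,3])@T[:3,:3];uv=p@K.T;uv=(uv[:,:2]/uv[:,2:]).astype(np.float32).reshape(*X.shape,2)
    print(cv2.remap(cv2.cvtColor(im,cv2.COLOR_RGB2GRAY).astype(np.float32),uv[...,0],uv[...,1],1).mean(0).round().astype(int).tolist())
for n in("side","scene"):
    P=cloud(viewer.get_image(n)); measure(P[np.isfinite(P).all(-1)])
E
```

```text
position: [0.5043, -0.1356, 0.342]
ft_force: [0.2, -0.5, 1.0]
position: [0.49, 0.0494, 0.3423]
ft_force: [0.5, 0.0, 1.2]
position: [0.4891, 0.1026, 0.3419]
ft_force: [-0.3, -0.4, -0.4]
33.6333
[80, 83, 85, 87, 89, 92, 95, 99, 107, 117, 124, 125, 118, 103, 86, 72, 65, 66, 70, 74, 76, 76, 77, 77, 77]
[100, 100, 100, 100, 99, 99, 99, 100, 104, 113, 122, 126, 122, 109, 90, 73, 64, 65, 70, 74, 77, 78, 78, 78, 79]
door n 520 dir 0.9995355 -0.030476594 pt -0.12820876 -0.00057115295 far 0.19067924154723914 angle 89.74475
door n 335 dir 0.99916154 -0.040941413 pt -0.08181731 0.008056609 far 0.1786429562827549 angle 95.623825
```

The bright strips have narrowed by about 3 mm, so the drawers are truly home. Now the door again.

```bash
g(){ grep -E "posi|ft_"; }
python3 -m jog '{"dp":[[0,0,25],[0,0,30],[0,0,25],[0,0,10],[0,0,0]],"roll":[0,0,0,0,0]}'|g
python3 -m jog '{"dp":[[0,-12,0],[0,-14,0],[0,-14,0],[0,-12,0],[0,-10,0]],"roll":[0,0,0,0,0]}'|g
python3 -m jog '{"dp":[[0,-8,0],[0,-6,0],[0,-6,0],[0,-6,0],[0,-6,0]],"roll":[0,0,0,0,0]}'|g
```

```text
position: [0.4884, 0.0961, 0.2498]
ft_force: [-0.8, -0.1, -0.4]
position: [0.4909, 0.0336, 0.2531]
ft_force: [0.0, 0.5, -0.8]
position: [0.4913, 0.0038, 0.2518]
ft_force: [-0.0, 1.3, -0.0]
```

```bash
g(){ grep -E "posi|ft_"; }
python3 -m jog '{"dp":[[0,-6,0],[0,-6,0]],"roll":[0,0]}'|g
python3 -m jog '{"dp":[[-1,-6,0],[-1,-6,0],[-1,-6,0],[-1,-6,0],[-2,-6,0]],"roll":[0,0,0,0,0]}'|g
python3 -m jog '{"dp":[[-1,-6,0],[-2,-6,0],[-2,-6,0],[-2,-5,0],[-3,-5,0]],"roll":[0,0,0,0,0]}'|g
python3 -m jog '{"dp":[[-3,-5,0],[-3,-5,0],[-4,-5,0],[-4,-5,0],[-4,-4,0]],"roll":[0,0,0,0,0]}'|g
python3 -m jog '{"dp":[[-4,-4,0],[-4,-4,0],[-5,-4,0],[-5,-4,0],[-5,-3,0]],"roll":[0,0,0,0,0]}'|g
python3 -m jog '{"dp":[[-5,-3,0],[-5,-3,0],[-5,-2,0],[-4,-2,0],[-4,-2,0]],"roll":[0,0,0,0,0]}'|g
python3 -m jog '{"dp":[[-3,-1,0],[-3,-1,0],[-2,-1,0],[-2,0,0],[-2,0,0]],"roll":[0,0,0,0,0]}'|g
```

```text
position: [0.4914, -0.0084, 0.2516]
ft_force: [-0.7, 1.1, -0.4]
position: [0.4978, -0.0387, 0.2516]
ft_force: [0.8, 0.6, 0.6]
position: [0.5084, -0.0665, 0.2516]
ft_force: [-0.6, 1.7, -0.2]
position: [0.5272, -0.0902, 0.2517]
ft_force: [-0.1, 1.6, -0.1]
position: [0.5507, -0.1086, 0.2516]
ft_force: [-0.4, 1.2, 0.1]
position: [0.5738, -0.1198, 0.2516]
ft_force: [-1.2, 0.4, 0.4]
position: [0.5855, -0.1228, 0.2517]
ft_force: [-1.2, -0.6, -0.6]
```

Stop is expected near x = 0.6035.

```bash
g(){ grep -E "posi|ft_"; }
for i in 1 2 3; do python3 -m jog '{"dp":[[-1,0,0],[-1,0,0],[-1,0,0],[-1,0,0],[-1,0,0]],"roll":[0,0,0,0,0]}'|g; done
python3 -m jog '{"dp":[[-1,0,0],[-1,0,0]],"roll":[0,0]}'|g
python3 -m jog '{"dp":[[-1,0,0],[-1,0,0]],"roll":[0,0]}'|g
python3 -m jog '{"dp":[[-1,0,0],[-1,0,0]],"roll":[0,0]}'|g
```

```text
position: [0.5905, -0.1224, 0.2517]
ft_force: [-1.3, -0.3, -0.5]
position: [0.5956, -0.1222, 0.2517]
ft_force: [-0.7, -0.4, 0.1]
position: [0.6006, -0.1221, 0.2517]
ft_force: [-1.2, -0.5, -0.6]
position: [0.6026, -0.1221, 0.2517]
ft_force: [-0.5, -0.8, 0.1]
position: [0.6036, -0.1222, 0.2516]
ft_force: [-8.4, 1.0, 7.3]
position: [0.6042, -0.1223, 0.2514]
ft_force: [-14.8, 1.2, 10.9]
```

```bash
g(){ grep -E "posi|ft_"; }
python3 -m jog '{"dp":[[3,0,0],[12,0,0],[25,0,0],[25,0,0],[25,0,0]],"roll":[0,0,0,0,0]}'|g
python3 -m jog '{"dp":[[10,0,-15],[0,0,-25],[0,0,-30],[0,0,-20],[0,0,0]],"roll":[0,0,0,0,0]}'|g
python3 - <<'E'
from station import viewer,monitor
from m import *
print(monitor.observe()["time_s"])
d=viewer.get_image("side");P=cloud(d);P=P[np.isfinite(P).all(-1)];S=(P[:,:2]-c)@R
m=(P[:,2]>.03)&(P[:,2]<.1)&(S[:,0]<-.10)&(S[:,0]>-.14)&(S[:,1]<.09)&(S[:,1]>-.08)
print("door face",np.median(S[m,0]),np.polyfit(S[m,1],S[m,0],1).round(4))
for n,b in(("jar",(.45,.6,.1,.25)),("bottle",(.45,.65,-.45,-.27))):
    m=(P[:,0]>b[0])&(P[:,0]<b[1])&(P[:,1]>b[2])&(P[:,1]<b[3])&(P[:,2]>.03)
    print(n,P[m].min(0).round(3),P[m].max(0).round(3))
E
```

```text
position: [0.516, -0.1235, 0.2518]
ft_force: [0.6, -0.1, -0.2]
position: [0.5083, -0.1242, 0.3462]
ft_force: [1.2, 0.4, 0.5]
40.2833
door face -0.12566171846072424 [ 0.0024 -0.1252]
jar [0.494 0.164 0.032] [0.499 0.183 0.06 ]
bottle [ 0.52 -0.36  0.03] [ 0.58  -0.301  0.121]
```

```bash
python3 -m jog '{"dp":[[0,0,0],[0,0,0],[0,0,0]],"roll":[0,0,0]}' >/dev/null; python3 -c "from station import order; print(order.job_done())"
```

```text
the job is handed in; nothing more can be done
None
```

I handed the job in at about 40 s of the 69 s limit, with both drawers fully home, the door shut on its stop and the hand clear; the first push had left the drawers about 3 mm out, so I dragged the door back open by its top edge with a fingertip, pushed the drawers home and shut it again.

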